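# Find the rocking corner of a jig plate and shim it

## Task

The jig plate stands on four lever shim feet, and one of its corners rocks: press down on the plate's corners with the fingertips until you find the one that gives. Press that corner's lever down flat so that its shim takes up the slack, and then press the same corner once more to prove that it stands firm. Leave the other three levers up, do not lift or shove the plate or disturb the parts on it, and finish clear.

Things in the scene. Friction and masses are not known exactly. Their poses are not given: they have to be found in the camera images.
- jig_plate: flat aluminium jig plate, 12 mm thick; body 164 (x) by 90 (y) mm, with four ears (the corners) standing out to y = +-91 mm, each 34 mm wide in x; their middles over the feet are at x = +-55, y = +-72 mm. Loose: it only rests by its weight (0.7 to 1.2 kg) on four feet. Origin: centre of its underside, 70 mm above the bench; x points away from the levers' tips, z up. In its middle a low ring holds a housing; two bushings stand on it too
- surface_plate: fixed grey surface plate on which the four feet are fixed: 435 (x) by 320 (y) mm, its top 40 mm above the bench; origin on the bench under its middle
- corner_a (a point): foot a: middle of the top of the ear that stands on this foot, when the plate is level (82 mm above the bench). Which foot stands at which corner changes. Three feet are solid. The rest pad of one foot, any of the four and alike to the eye, is sprung: pressed there with 5 N or more its corner sinks 3 to 4 mm, then stands hard, and springs back when let go; all other corners do not yield
- paddle_a (a point): foot a: point on the upper face of its dark steel lever, 52 mm along it from the pivot; moves with the lever. The lever is 67 mm long, 11 mm wide (19 mm at the tip), points in the jig plate's -x, and pivots 11 mm in -x of the ear's middle, 53 mm above the bench
- lever_a (a joint): foot a: its lever. 0 = up, rising 35 degrees (starts at 0 to 0.1); 0.611 = down flat, its top 56 mm above the bench. Stays where it is left; pressing straight down 40 mm in -x of the pivot takes 2 to 5 N. Going flat it raises an eccentric shim lobe under the ear that fills the sprung foot's slack, but would lift a sound corner 3 mm off true
- corner_b (a point): foot b: middle of the top of the ear that stands on this foot, when the plate is level (82 mm above the bench). Which foot stands at which corner changes. Three feet are solid. The rest pad of one foot, any of the four and alike to the eye, is sprung: pressed there with 5 N or more its corner sinks 3 to 4 mm, then stands hard, and springs back when let go; all other corners do not yield
- paddle_b (a point): foot b: point on the upper face of its dark steel lever, 52 mm along it from the pivot; moves with the lever. The lever is 67 mm long, 11 mm wide (19 mm at the tip), points in the jig plate's -x, and pivots 11 mm in -x of the ear's middle, 53 mm above the bench
- lever_b (a joint): foot b: its lever. 0 = up, rising 35 degrees (starts at 0 to 0.1); 0.611 = down flat, its top 56 mm above the bench. Stays where it is left; pressing straight down 40 mm in -x of the pivot takes 2 to 5 N. Going flat it raises an eccentric shim lobe under the ear that fills the sprung foot's slack, but would lift a sound corner 3 mm off true
- corner_c (a point): foot c: middle of the top of the ear that stands on this foot, when the plate is level (82 mm above the bench). Which foot stands at which corner changes. Three feet are solid. The rest pad of one foot, any of the four and alike to the eye, is sprung: pressed there with 5 N or more its corner sinks 3 to 4 mm, then stands hard, and springs back when let go; all other corners do not yield
- paddle_c (a point): foot c: point on the upper face of its dark steel lever, 52 mm along it from the pivot; moves with the lever. The lever is 67 mm long, 11 mm wide (19 mm at the tip), points in the jig plate's -x, and pivots 11 mm in -x of the ear's middle, 53 mm above the bench
- lever_c (a joint): foot c: its lever. 0 = up, rising 35 degrees (starts at 0 to 0.1); 0.611 = down flat, its top 56 mm above the bench. Stays where it is left; pressing straight down 40 mm in -x of the pivot takes 2 to 5 N. Going flat it raises an eccentric shim lobe under the ear that fills the sprung foot's slack, but would lift a sound corner 3 mm off true
- corner_d (a point): foot d: middle of the top of the ear that stands on this foot, when the plate is level (82 mm above the bench). Which foot stands at which corner changes. Three feet are solid. The rest pad of one foot, any of the four and alike to the eye, is sprung: pressed there with 5 N or more its corner sinks 3 to 4 mm, then stands hard, and springs back when let go; all other corners do not yield
- paddle_d (a point): foot d: point on the upper face of its dark steel lever, 52 mm along it from the pivot; moves with the lever. The lever is 67 mm long, 11 mm wide (19 mm at the tip), points in the jig plate's -x, and pivots 11 mm in -x of the ear's middle, 53 mm above the bench
- lever_d (a joint): foot d: its lever. 0 = up, rising 35 degrees (starts at 0 to 0.1); 0.611 = down flat, its top 56 mm above the bench. Stays where it is left; pressing straight down 40 mm in -x of the pivot takes 2 to 5 N. Going flat it raises an eccentric shim lobe under the ear that fills the sprung foot's slack, but would lift a sound corner 3 mm off true
- housing: turned aluminium housing, 45 mm in diameter, 37 mm high, standing in the plate's ring; origin at its underside
- bushing: grey bushing, 17 mm in diameter, 23 mm high, standing on the plate; origin at its underside
- flanged_bushing: brass flanged bushing, 21 mm in diameter, 17 mm high, standing on the plate; origin at its underside

How it is judged:
By the outcome, as a careful person would: the job done as asked, in the order asked, and still so for the second after the job is handed in, with the robot touching nothing.
It also fails if it takes over 54 s, if anything falls off the work surface, if the arm or the gripper's body presses on something with over 40 N, if the wrist force passes 120 N, or if a joint passes its speed limit or range.

## Robot

A 6-joint arm with a two-finger parallel gripper is mounted at the origin on a cart in front of the work surface, level with it; the furniture and walls round the work are solid. World frame = base frame: x ahead of the robot, y to its left, z up, the work surface at z = 0. Lengths are in m, angles in degrees, forces in N, time in s.
With the tool pointing down it reaches from about 0.325 to 0.9 m from the base axis. Payload 3.5 kg.
Tool frame: the origin (TCP) lies at the very end of the fingers, on their centre line; the grasp point (between the pads) lies 19 mm behind it; z points along the fingers, y is the direction in which the jaws open and shut (so a half turn about z gives the same grasp; the last joint's range is limited). The gripper opens to 85 mm and grips with 20 to 120 N. Pads are 22 mm wide; open, the fingers measure 114 mm over their backs; the gripper's body (76 mm by 85 mm) begins 54 mm behind the grasp point. The pads swing forward as they close: fully open they stand 13 mm farther back than shut.
Start: joints at [63.174, 15.837, -1.513, 72.651, 0, 84.076], TCP at [0.223, 0.584, 0.21] pointing down, gripper open.
Joint ranges: [-178.77, 178.77], [-48.84, 107.48], [-61.69, 71.31], [-111.58, 123.2], [-90, 87.43], [-180, 180]. Speed limits (degrees/s): [147.25, 147.25, 180, 180, 180, 180].

## Interface

Orientations are given as a 3x3 rotation matrix whose columns are the frame's x, y, z axes.
In Python, from cell import monitor, grab_frame, bot gives the robot as it stands.
- The arm moves only by the tool jog_arm, never from a script. Its argument "moves" is a list that holds one entry, the list of rows, each a list of 7 numbers: the shift along the world's x, y, z in mm, then the turn, a rotation vector about the world's x, y, z in rad, then the finger opening in mm, from 0 to 85.4. A call has 1 to 12 rows; each row is the pose to reach, as a shift and turn from the pose commanded when the call began; what a row does not reach only later rows make up. A row lasts 1/12 s, in which the tool goes at most 41.7 mm and 7.16 degrees, less where a joint would pass 70% of its speed; a pose out of reach is approached as far as the arm can. A call with a gripper value outside its range is refused whole. The fingers move at their own pace and stop on an object; "newtons" is the grip in N (left out, the last holds). Time passes only in rows, so rows that repeat a pose let the fingers close. It gives the time, the measured TCP pose, the force and the opening at its end, in the units of the state.
- monitor.observe(): the state, without advancing time (a new reading comes with each control period).
- grab_frame(name): name is "side" or "top" or "wrist"; returns a dict with "pixels" (420x560x3 uint8, red, green, blue), "intrinsics" (3x3 intrinsics, pixels), "cam_to_world" (4x4, takes a point from camera to world coordinates). Camera axes: x right, y down, z forward; pixel columns grow to the right and rows downward; lengths in m; the calibration is good to about 2 mm. A picture is of the moment at which its call begins. There is no depth.
- bot.hand_in(): hands the job in, once; it reports no verdict.
The state is a dict: "t": time; "joints": joint angles; "qvel": joint speeds; "tau": joint torques, N m; "tcp_pos": TCP position; "tool_rot": TCP orientation; "contact_force": force on the tool from outside, world axes, zero at the start; "torque": the same for the moment, N m; "width": opening from 0.0 (shut) to 1.0 (fully open).
Only numpy, scipy, OpenCV 4.12 (cv2) and the standard library are available. Lean on these libraries where they do the work, as an engineer would, in place of code of your own. Each camera call takes 0.05 s, during which the arm holds its last target. There are 200 camera calls.

## Working session

There is one attempt and no reset: what is moved stays moved. The work goes in short steps, Python scripts to look and compute and a tool call to move; the robot and the scene stay as the last step left them, time stands still between calls to the robot, and variables do not carry over. Pictures are saved under pics/ and viewed, on a budget of 10 in all, crops included, one or two more only if the job needs it, and the job is handed in when it is done.

Besides the shell and the picture viewer there is one more tool, called after ">>>" by a JSON object that holds its "method" and its "body". jog_arm: Moves the arm, as the interface text tells. Its arguments: {"type":"object","properties":{"moves":{"type":"array","items":{"type":"array","items":{"type":"array","items":{"type":"number"}}}},"newtons":{"type":"number"}},"required":["moves"]}

```bash
mkdir -p pics; ls; python3 - <<'E'
from cell import monitor, grab_frame, bot
import cv2
s=monitor.observe(); print(s)
for n in("top","side"):
    f=grab_frame(n); cv2.imwrite(f"pics/{n}0.png",f["pixels"][:,:,::-1]); print(n,f["intrinsics"],f["cam_to_world"])
E
```

```text
pics
{'t': 0.0, 'joints': array([ 6.31720513e+01,  1.58806003e+01, -1.59943501e+00,  7.26525695e+01,
       -6.20165112e-05,  8.40756839e+01]), 'qvel': array([ 0.06811176, -0.08130466,  0.01880212, -0.00566745, -0.05388033,
        0.02070818]), 'tau': array([-1.32894278e-03, -4.45502186e+01,  2.95205176e+01,  1.64721021e-02,
       -1.76420822e-04, -3.22693808e-06]), 'tcp_pos': array([0.22261913, 0.58309293, 0.20832132]), 'tool_rot': array([[-9.34181732e-01,  3.56796025e-01, -1.04354711e-03],
       [ 3.56797472e-01,  9.34179478e-01, -2.06576889e-03],
       [ 2.37802170e-04, -2.30213853e-03, -9.99997322e-01]]), 'contact_force': array([ 1.0692143 , -0.16170792,  0.3203866 ]), 'torque': array([ 0.05858119,  0.01839444, -0.01383341]), 'width': 0.9989598788738111}
top [[519.3172533    0.         271.70809347]
 [  0.         519.3172533  215.77847601]
 [  0.           0.           1.        ]] [[-0.00654108 -0.9986009   0.05247345  0.46306219]
 [-0.9998532   0.00570021 -0.01615839 -0.21850296]
 [ 0.01583667 -0.05257144 -0.99849158  0.92175252]
 [ 0.          0.          0.          1.        ]]
side [[542.82976476   0.         284.13525423]
 [  0.         542.82976476 211.32681681]
 [  0.           0.           1.        ]] [[-0.99969139 -0.01702775  0.01808801  0.51745816]
 [-0.0235766   0.42091525 -0.90679353  0.54667159]
 [ 0.00782713 -0.90694014 -0.4211868   0.4275373 ]
 [ 0.          0.          0.          1.        ]]
```

View pics/top0.png

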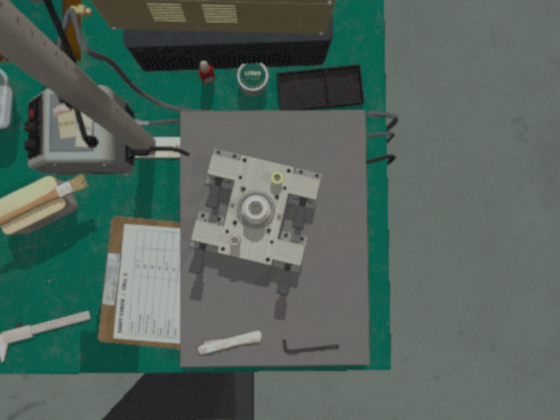

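View pics/side0.png

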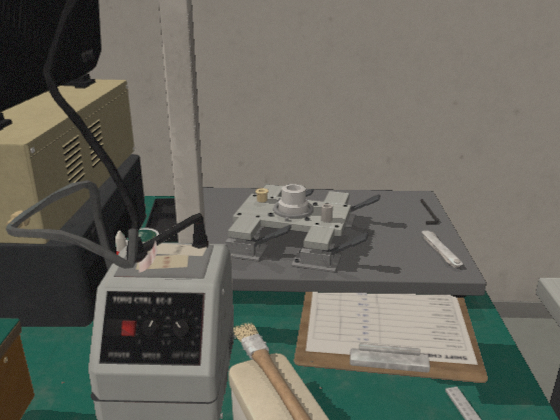

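```bash
python3 - <<'E'
import cv2
a=cv2.imread("pics/top0.png")[135:325,175:335]; cv2.imwrite("pics/c1.png",cv2.resize(a,None,fx=3.1,fy=3.1,interpolation=cv2.INTER_CUBIC))
E
```

```text
(no output)
```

View pics/c1.png

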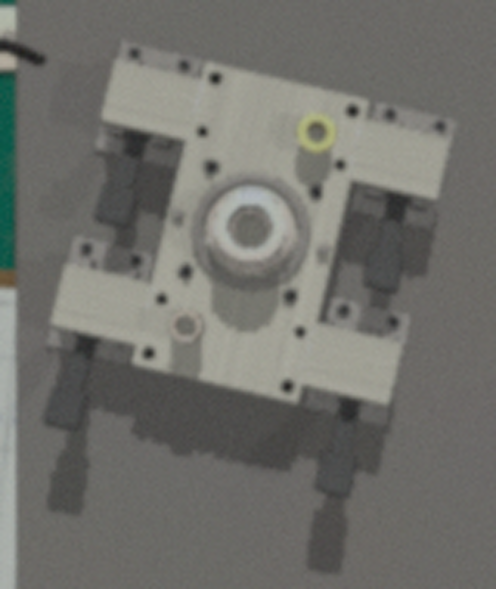

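```bash
cat > h.py <<'E'
import numpy as np, cv2
from cell import monitor, grab_frame, bot
def ray(f,px,z):
    K,T=f["intrinsics"],f["cam_to_world"]
    d=T[:3,:3]@np.linalg.solve(K,[*px,1]); return T[:3,3]+d*(z-T[2,3])/d[2]
def proj(f,p):
    K,T=f["intrinsics"],f["cam_to_world"]
    c=K@(T[:3,:3].T@(np.array(p)-T[:3,3])); return c[:2]/c[2]
E
python3 - <<'E'
from h import *
f=grab_frame("top")
px=[(205,62),(370,100),(298,403),(135,365)]
P=np.array([ray(f,(u/3.1+175,v/3.1+135),.082)[:2] for u,v in px])
L=np.array([(82,45),(82,-45),(-82,-45),(-82,45)])/1000
c=P.mean(0); A=P-c; th=np.arctan2((L[:,0]*A[:,1]-L[:,1]*A[:,0]).sum(),(L*A).sum())
R=np.array([[np.cos(th),-np.sin(th)],[np.sin(th),np.cos(th)]])
print(c,np.degrees(th)); print((A-L@R.T)*1000)
for n,p in dict(FL=(55,72),FR=(55,-72),NL=(-55,72),NR=(-55,-72)).items():
    p=np.array(p)/1000; w=c+R@p; q=c+R@(p+[-.011-.052*np.cos(.58),0])
    print(n,w,"pad",q)
f2=grab_frame("side")
img=f2["pixels"][:,:,::-1].copy(); t=f["pixels"][:,:,::-1].copy()
for X in (55,-55):
  for Y in (72,-72):
    w=[*(c+R@(np.array([X,Y])/1000)),.082]
    q=[*(c+R@(np.array([X-11-52*.83,Y])/1000)),.086]
    for im,ff in((img,f2),(t,f)):
        for pt,col in((w,(0,0,255)),(q,(255,0,0))): cv2.circle(im,tuple(np.int32(np.round(proj(ff,pt)*16))),24,col,-1,shift=4)
o=np.hstack([cv2.resize(img[150:300,200:400],(400,300),interpolation=2),cv2.resize(t[130:330,160:360],(400,400),interpolation=2)[50:350]])
cv2.imwrite("pics/ov.png",o)
w=grab_frame("wrist"); cv2.imwrite("pics/w0.png",w["pixels"][:,:,::-1])
E
```

```text
[ 0.51712627 -0.20728797] -13.432721167755997
[[-0.77758617 -0.38507436]
 [-0.3177544   0.60881646]
 [ 0.85897132  1.36833254]
 [ 0.23636925 -1.59207464]]
FL [ 0.5873475  -0.15003434] pad [ 0.53434227 -0.13737472]
FR [ 0.55389581 -0.29009498] pad [ 0.50089058 -0.27743536]
NL [ 0.48035673 -0.12448096] pad [ 0.4273515  -0.11182134]
NR [ 0.44690504 -0.26454161] pad [ 0.39389981 -0.25188199]
```

View pics/ov.png

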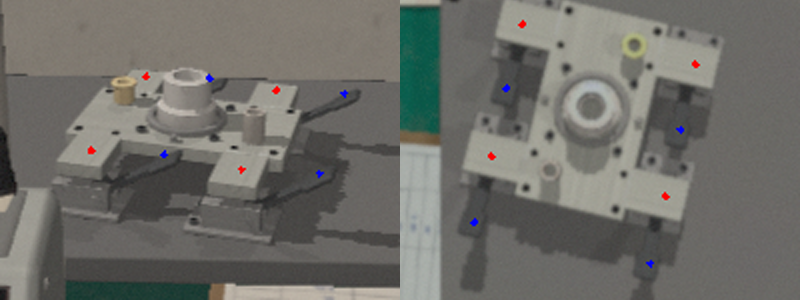

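>>> {"method": "jog_arm", "body": {"moves": [[[77,-264,20,0,0,0.13,0],[77,-264,20,0,0,0.13,0],[77,-264,20,0,0,0.13,0],[77,-264,20,0,0,0.13,0],[77,-264,20,0,0,0.13,0],[77,-264,20,0,0,0.13,0],[77,-264,20,0,0,0.13,0],[115,-400,20,0,0,0.13,0],[115,-400,20,0,0,0.13,0],[115,-400,20,0,0,0.13,0],[115,-400,20,0,0,0.13,0],[115,-400,20,0,0,0.13,0]]]}}

```text
t: 1.25
tcp_pos: [0.3385, 0.1811, 0.2296]
tool_rot: [[-0.971, 0.238, 0.001], [0.238, 0.971, -0.001], [-0.001, -0.001, -1.0]]
contact_force: [-0.5, 0.2, 0.5]
width: 0.004
```

>>> {"method": "jog_arm", "body": {"moves": [[[62,-234,-20,0,0,0,0],[62,-234,-20,0,0,0,0],[62,-234,-20,0,0,0,0],[62,-234,-20,0,0,0,0],[62,-234,-20,0,0,0,0],[62,-234,-20,0,0,0,0],[142,-308,-60,0,0,0,0],[142,-308,-60,0,0,0,0],[142,-308,-60,0,0,0,0],[142,-308,-120,0,0,0,0],[142,-308,-120,0,0,0,0],[142,-308,-120,0,0,0,0]]]}}

```text
t: 2.25
tcp_pos: [0.4764, -0.1221, 0.1045]
tool_rot: [[-0.973, 0.233, -0.009], [0.233, 0.973, 0.004], [0.01, 0.002, -1.0]]
contact_force: [-0.5, 0.2, -0.3]
width: -0.001
```

```bash
python3 - <<'E'
from h import *
s=monitor.observe(); print(s["t"],s["tcp_pos"],s["contact_force"],s["joints"])
a=grab_frame("side")["pixels"][:,:,::-1]; b=grab_frame("top")["pixels"][:,:,::-1]
cv2.imwrite("pics/p1.png",np.hstack([cv2.resize(a[100:300,200:400],(400,400)),cv2.resize(b[130:330,160:360],(400,400))]))
E
```

```text
2.25 [ 0.47637401 -0.12208378  0.10448997] [-0.49241362  0.16492947 -0.34424957] [-2.19282047e+01  7.55825154e+00 -2.52560712e+01  5.77831000e+01
  2.70767460e-02 -8.48125878e+00]
```

View pics/p1.png

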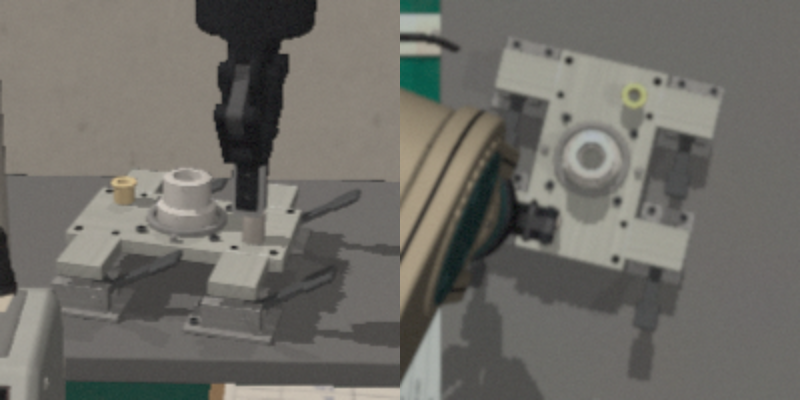

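```bash
python3 - <<'E'
from h import *
s=monitor.observe(); p=s["tcp_pos"]; R=s["tool_rot"]
for n,o,k in(("side",(200,100),0),("top",(160,130),400)):
    f=grab_frame(n)
    for d in(0,-.03,-.073): print(n,d,(proj(f,p+R[:,2]*d)-o)*2+[k,0])
f=grab_frame("top"); print(ray(f,(237.5,241),.104),ray(f,(237.5,241),.18))
E
```

```text
side 0 [243.24577807 233.74882381]
side -0.03 [244.81104329 193.35872732]
side -0.073 [247.15148395 132.96600741]
top 0 [484.68873955 205.85269699]
top -0.03 [480.04257435 204.99564393]
top -0.073 [472.72536406 203.64587759]
[ 0.46665735 -0.1777168   0.104     ] [ 0.46632322 -0.18150737  0.18      ]
```

```bash
python3 - <<'E'
from h import *
a=grab_frame("side")["pixels"][:,:,::-1]; b=grab_frame("top")["pixels"][:,:,::-1]; w=grab_frame("wrist"); c=w["pixels"][:,:,::-1]
s=monitor.observe(); print(w["cam_to_world"],s["tcp_pos"],s["t"]); print(proj(w,s["tcp_pos"])*[400/560,300/420])
top=np.hstack([cv2.resize(a[100:250,240:390],(400,400),interpolation=2)[:300],cv2.resize(c,(400,300))])
bot=np.hstack([cv2.resize(b[170:290,160:320],(400,300),interpolation=2),cv2.resize(a[60:420],(400,300))])
cv2.imwrite("pics/p2.png",np.vstack([top,bot]))
E
```

```text
[[ 2.31688843e-01  9.25260872e-01  3.00354121e-01  4.04955164e-01]
 [ 9.72789644e-01 -2.20125436e-01 -7.22848559e-02 -1.06241720e-01]
 [-7.66767118e-04  3.08928973e-01 -9.51084803e-01  2.74715236e-01]
 [ 0.00000000e+00  0.00000000e+00  0.00000000e+00  1.00000000e+00]] [ 0.48124762 -0.12429725  0.11124744] 2.65
[196.12462316 185.52055262]
```

View pics/p2.png

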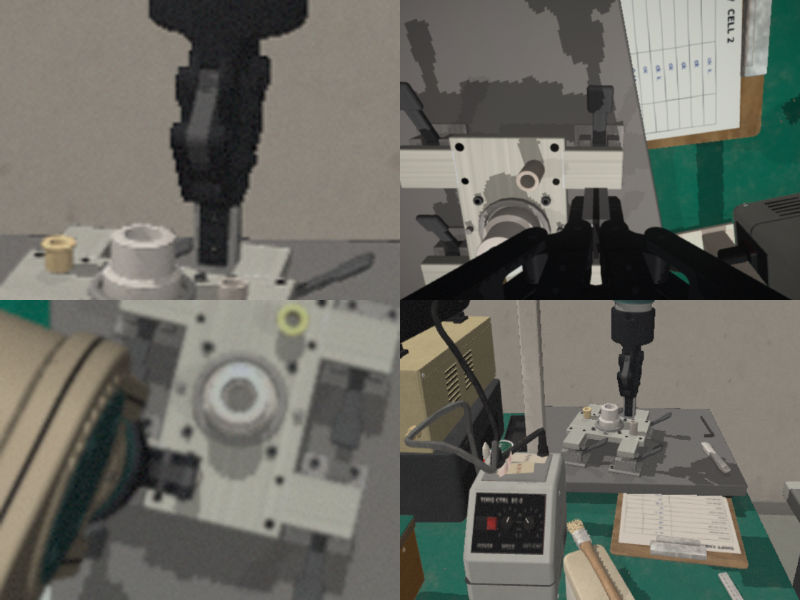

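```bash
python3 - <<'E'
from h import *
w=grab_frame("wrist")
for n,p in dict(NL=(.4804,-.1245,.082),NR=(.4469,-.2645,.082),padNL=(.4274,-.1118,.086)).items(): print(n,proj(w,p)*[400/560,300/420]+[400,0])
s=monitor.observe(); print(s["tcp_pos"],s["t"],s["contact_force"])
E
```

```text
NL [595.67783413 169.05412952]
NR [414.98092514 168.85279789]
padNL [595.75593704 100.5145999 ]
[ 0.4809649  -0.12428901  0.11093589] 2.7 [ 0.01110675 -0.07958359 -0.26396152]
```

>>> {"method": "jog_arm", "body": {"moves": [[[0,0,-22,0,0,0,0],[0,0,-24,0,0,0,0],[0,0,-26,0,0,0,0],[0,0,-27,0,0,0,0],[0,0,-28,0,0,0,0],[0,0,-28,0,0,0,0],[0,0,-28,0,0,0,0],[0,0,-28,0,0,0,0]]]}}

```text
t: 3.37
tcp_pos: [0.4803, -0.1243, 0.082]
tool_rot: [[-0.973, 0.233, 0.001], [0.233, 0.973, -0.0], [-0.001, -0.0, -1.0]]
contact_force: [0.8, -0.2, -0.5]
width: -0.003
```

>>> {"method": "jog_arm", "body": {"moves": [[[0,0,-1,0,0,0,0],[0,0,-2,0,0,0,0],[0,0,-2,0,0,0,0],[0,0,-2,0,0,0,0]]]}}

```text
t: 3.7
tcp_pos: [0.4798, -0.1241, 0.0794]
tool_rot: [[-0.973, 0.233, -0.0], [0.233, 0.973, 0.0], [0.0, 0.0, -1.0]]
contact_force: [-0.7, -0.6, -0.2]
width: 0.0
```

>>> {"method": "jog_arm", "body": {"moves": [[[0,0,-1,0,0,0,0],[0,0,-2,0,0,0,0],[0,0,-2,0,0,0,0],[0,0,-2,0,0,0,0]]]}}

```text
t: 4.03
tcp_pos: [0.4799, -0.1241, 0.0774]
tool_rot: [[-0.973, 0.233, -0.0], [0.233, 0.973, 0.0], [0.0, 0.0, -1.0]]
contact_force: [-0.7, 0.2, -0.2]
width: -0.002
```

>>> {"method": "jog_arm", "body": {"moves": [[[0,0,-1,0,0,0,0],[0,0,-2,0,0,0,0],[0,0,-2,0,0,0,0],[0,0,-2,0,0,0,0]]]}}

```text
t: 4.37
tcp_pos: [0.4799, -0.1241, 0.0754]
tool_rot: [[-0.973, 0.233, -0.0], [0.233, 0.973, 0.0], [0.0, 0.0, -1.0]]
contact_force: [-0.2, 0.8, -0.4]
width: 0.003
```

>>> {"method": "jog_arm", "body": {"moves": [[[0,0,-1,0,0,0,0],[0,0,-2,0,0,0,0],[0,0,-2,0,0,0,0],[0,0,-2,0,0,0,0]]]}}

```text
t: 4.7
tcp_pos: [0.4799, -0.1241, 0.0734]
tool_rot: [[-0.973, 0.233, -0.0], [0.233, 0.973, 0.0], [0.0, 0.0, -1.0]]
contact_force: [0.7, -0.2, 0.2]
width: 0.001
```

```bash
python3 - <<'E'
from h import *
s=monitor.observe(); print(s["tcp_pos"],s["contact_force"],s["tau"])
a=grab_frame("side")["pixels"][:,:,::-1]; c=grab_frame("wrist")["pixels"][:,:,::-1]
cv2.imwrite("pics/p3.png",np.hstack([cv2.resize(a[150:280,260:390],(400,400),interpolation=2),cv2.resize(c[150:350,180:380],(400,400))]))
E
```

```text
[ 0.47990143 -0.1241028   0.07342745] [ 0.70586804 -0.21359478  0.19473697] [-7.68206282e-04 -3.41368532e+01  2.50988835e+01 -1.74407891e-03
 -2.87194671e-04 -2.36846148e-06]
```

View pics/p3.png

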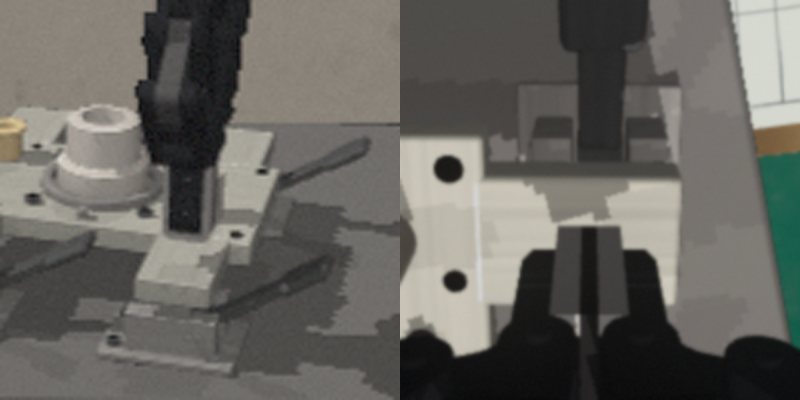

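>>> {"method": "jog_arm", "body": {"moves": [[[0,0,-1,0,0,0,0],[0,0,-2,0,0,0,0],[0,0,-3,0,0,0,0],[0,0,-3,0,0,0,0]]]}}

```text
t: 5.13
tcp_pos: [0.4798, -0.1241, 0.0703]
tool_rot: [[-0.973, 0.233, -0.0], [0.233, 0.973, 0.0], [0.0, 0.0, -1.0]]
contact_force: [-0.5, -0.0, 0.1]
width: 0.0
```

>>> {"method": "jog_arm", "body": {"moves": [[[0,0,-1,0,0,0,0],[0,0,-2,0,0,0,0],[0,0,-2,0,0,0,0],[0,0,-2,0,0,0,0]]]}}

```text
t: 5.47
tcp_pos: [0.4799, -0.1241, 0.0684]
tool_rot: [[-0.973, 0.233, -0.0], [0.233, 0.973, 0.0], [0.0, 0.0, -1.0]]
contact_force: [0.5, 0.4, -0.1]
width: 0.0
```

>>> {"method": "jog_arm", "body": {"moves": [[[0,0,-1,0,0,0,0],[0,0,-2,0,0,0,0],[0,0,-2,0,0,0,0],[0,0,-2,0,0,0,0]]]}}

```text
t: 5.8
tcp_pos: [0.4799, -0.1241, 0.0664]
tool_rot: [[-0.973, 0.233, -0.0], [0.233, 0.973, 0.0], [0.0, 0.0, -1.0]]
contact_force: [-0.5, 0.1, 0.3]
width: -0.003
```

>>> {"method": "jog_arm", "body": {"moves": [[[0,0,-1,0,0,0,0],[0,0,-2,0,0,0,0],[0,0,-2,0,0,0,0],[0,0,-2,0,0,0,0]]]}}

```text
t: 6.13
tcp_pos: [0.4799, -0.1241, 0.0644]
tool_rot: [[-0.973, 0.233, -0.0], [0.233, 0.973, 0.0], [0.0, 0.0, -1.0]]
contact_force: [0.1, 0.4, 0.7]
width: -0.0
```

```bash
python3 - <<'E'
from h import *
f=grab_frame("side");a=f["pixels"][:,:,::-1]; c=grab_frame("wrist")["pixels"][:,:,::-1]
print((proj(f,(.4799,-.1241,.082))-[260,150])*3.077)
cv2.imwrite("pics/p4.png",np.hstack([cv2.resize(a[150:280,260:390],(400,400),interpolation=2),cv2.resize(c[150:350,180:380],(400,400))]))
E
```

```text
[186.61321637 258.9714811 ]
```

View pics/p4.png

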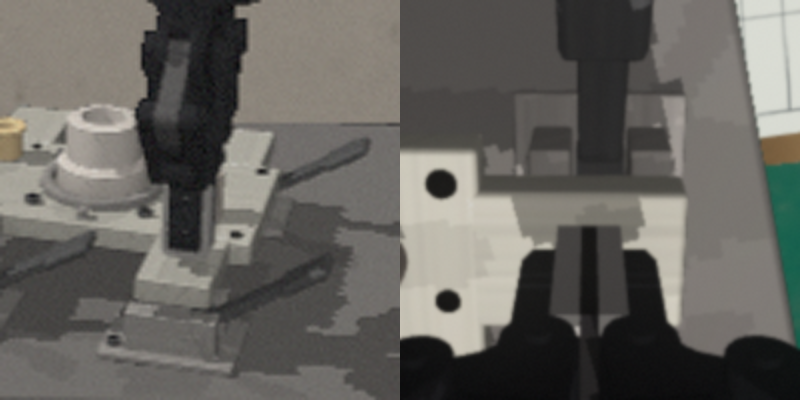

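>>> {"method": "jog_arm", "body": {"moves": [[[0,0,-1,0,0,0,0],[0,0,-2,0,0,0,0],[0,0,-3,0,0,0,0],[0,0,-4,0,0,0,0],[0,0,-4,0,0,0,0]]]}}

```text
t: 6.65
tcp_pos: [0.4799, -0.1241, 0.0603]
tool_rot: [[-0.973, 0.233, -0.0], [0.233, 0.973, 0.0], [0.0, -0.0, -1.0]]
contact_force: [-0.7, 0.0, 0.0]
width: -0.005
```

>>> {"method": "jog_arm", "body": {"moves": [[[0,0,-1,0,0,0,0],[0,0,-2,0,0,0,0],[0,0,-3,0,0,0,0],[0,0,-3,0,0,0,0]]]}}

```text
t: 6.98
tcp_pos: [0.48, -0.1242, 0.0601]
tool_rot: [[-0.973, 0.233, -0.0], [0.233, 0.973, -0.0], [0.0, -0.0, -1.0]]
contact_force: [-6.5, 3.2, 18.5]
width: 0.002
```

>>> {"method": "jog_arm", "body": {"moves": [[[0,0,5,0,0,0,0],[0,0,40,0,0,0,0],[0,0,55,0,0,0,0],[-33.5,-140,55,0,0,0,0],[-33.5,-140,55,0,0,0,0],[-33.5,-140,55,0,0,0,0],[-33.5,-140,55,0,0,0,0],[-33.5,-140,20,0,0,0,0],[-33.5,-140,9,0,0,0,0],[-33.5,-140,9,0,0,0,0],[-33.5,-140,9,0,0,0,0]]]}}

```text
t: 7.9
tcp_pos: [0.4453, -0.2628, 0.0656]
tool_rot: [[-0.973, 0.232, -0.003], [0.232, 0.973, 0.002], [0.003, 0.002, -1.0]]
contact_force: [-0.2, 0.3, -0.3]
width: -0.004
```

>>> {"method": "jog_arm", "body": {"moves": [[[0,0,-1,0,0,0,0],[0,0,-2,0,0,0,0],[0,0,-3,0,0,0,0],[0,0,-4,0,0,0,0],[0,0,-5,0,0,0,0],[0,0,-6,0,0,0,0],[0,0,-6,0,0,0,0]]]}}

```text
t: 8.48
tcp_pos: [0.4464, -0.264, 0.0604]
tool_rot: [[-0.973, 0.232, -0.0], [0.232, 0.973, 0.0], [0.0, 0.0, -1.0]]
contact_force: [-0.6, 0.3, 0.0]
width: 0.001
```

>>> {"method": "jog_arm", "body": {"moves": [[[0,0,-1,0,0,0,0],[0,0,-2,0,0,0,0],[0,0,-2,0,0,0,0],[0,0,-2,0,0,0,0]]]}}

```text
t: 8.82
tcp_pos: [0.4463, -0.2642, 0.0586]
tool_rot: [[-0.973, 0.233, -0.0], [0.233, 0.973, -0.0], [0.0, -0.0, -1.0]]
contact_force: [-1.3, 1.6, 2.5]
width: -0.0
```

>>> {"method": "jog_arm", "body": {"moves": [[[0,0,-1,0,0,0,0],[0,0,-2,0,0,0,0],[0,0,-2,0,0,0,0],[0,0,-2,0,0,0,0]]]}}

```text
t: 9.15
tcp_pos: [0.4462, -0.2643, 0.0568]
tool_rot: [[-0.973, 0.233, -0.001], [0.233, 0.973, -0.0], [0.0, -0.001, -1.0]]
contact_force: [-3.1, 1.9, 5.8]
width: -0.001
```

>>> {"method": "jog_arm", "body": {"moves": [[[0,0,-1,0,0,0,0],[0,0,-2,0,0,0,0],[0,0,-2,0,0,0,0],[0,0,-2,0,0,0,0]]]}}

```text
t: 9.48
tcp_pos: [0.4463, -0.2643, 0.0566]
tool_rot: [[-0.973, 0.233, -0.001], [0.233, 0.973, -0.001], [0.0, -0.001, -1.0]]
contact_force: [-5.9, 2.6, 16.5]
width: -0.004
```

>>> {"method": "jog_arm", "body": {"moves": [[[0,0,3,0,0,0,0],[0,0,40,0,0,0,0],[0,0,45,0,0,0,0],[-54.5,13,45,0,0,0,0],[-54.5,13,45,0,0,0,0],[-54.5,13,45,0,0,0,0],[-54.5,13,30,0,0,0,0],[-54.5,13,25,0,0,0,0],[-54.5,13,20,0,0,0,0],[-54.5,13,15,0,0,0,0],[-54.5,13,15,0,0,0,0],[-54.5,13,15,0,0,0,0]]]}}

```text
t: 10.48
tcp_pos: [0.3923, -0.2512, 0.0693]
tool_rot: [[-0.973, 0.232, -0.0], [0.232, 0.973, 0.0], [0.0, 0.0, -1.0]]
contact_force: [-0.4, 0.6, 0.4]
width: 0.002
```

>>> {"method": "jog_arm", "body": {"moves": [[[0,0,-3,0,0,0,0],[0,0,-6,0,0,0,0],[0,0,-9,0,0,0,0],[0,0,-12,0,0,0,0],[0,0,-15,0,0,0,0],[0,0,-18,0,0,0,0],[0,0,-20,0,0,0,0],[0,0,-22,0,0,0,0],[0,0,-24,0,0,0,0],[0,0,-26,0,0,0,0],[0,0,-28,0,0,0,0],[0,0,-30,0,0,0,0]]]}}

```text
t: 11.48
tcp_pos: [0.3916, -0.2509, 0.0392]
tool_rot: [[-0.973, 0.233, -0.001], [0.233, 0.973, 0.0], [0.001, 0.0, -1.0]]
contact_force: [-2.2, 0.1, 3.6]
width: 0.0
```

>>> {"method": "jog_arm", "body": {"moves": [[[0,0,-1,0,0,0,0],[0,0,-2,0,0,0,0],[0,0,-3,0,0,0,0],[0,0,-4,0,0,0,0],[0,0,-5,0,0,0,0],[0,0,-6,0,0,0,0],[0,0,-6,0,0,0,0],[0,0,-6,0,0,0,0]]]}}

```text
t: 12.15
tcp_pos: [0.3918, -0.251, 0.0342]
tool_rot: [[-0.973, 0.233, -0.0], [0.233, 0.973, 0.0], [0.0, 0.0, -1.0]]
contact_force: [-4.1, 2.8, 8.8]
width: -0.001
```

>>> {"method": "jog_arm", "body": {"moves": [[[0,0,-1,0,0,0,0],[0,0,-2,0,0,0,0],[0,0,-2,0,0,0,0],[0,0,-2,0,0,0,0]]]}}

```text
t: 12.48
tcp_pos: [0.3919, -0.2511, 0.034]
tool_rot: [[-0.973, 0.233, -0.001], [0.233, 0.973, 0.0], [0.001, -0.0, -1.0]]
contact_force: [-8.3, 4.4, 24.7]
width: -0.001
```

>>> {"method": "jog_arm", "body": {"moves": [[[0,0,3,0,0,0,0],[0,0,40,0,0,0,0],[0,0,68,0,0,0,0],[0,0,68,0,0,0,0],[54.5,-13,68,0,0,0,0],[54.5,-13,68,0,0,0,0],[54.5,-13,68,0,0,0,0],[54.5,-13,45,0,0,0,0],[54.5,-13,34,0,0,0,0],[54.5,-13,33,0,0,0,0],[54.5,-13,33,0,0,0,0],[54.5,-13,33,0,0,0,0]]]}}

```text
t: 13.48
tcp_pos: [0.446, -0.2639, 0.0645]
tool_rot: [[-0.973, 0.233, -0.0], [0.233, 0.973, 0.0], [0.0, 0.0, -1.0]]
contact_force: [0.5, 0.7, 0.4]
width: -0.001
```

>>> {"method": "jog_arm", "body": {"moves": [[[0,0,-1,0,0,0,0],[0,0,-2,0,0,0,0],[0,0,-3,0,0,0,0],[0,0,-4,0,0,0,0],[0,0,-4,0,0,0,0],[0,0,-4,0,0,0,0]]]}}

```text
t: 13.98
tcp_pos: [0.4464, -0.2641, 0.0605]
tool_rot: [[-0.973, 0.233, -0.0], [0.233, 0.973, -0.0], [0.0, -0.0, -1.0]]
contact_force: [0.2, -0.3, -0.1]
width: -0.002
```

>>> {"method": "jog_arm", "body": {"moves": [[[0,0,-1,0,0,0,0],[0,0,-2,0,0,0,0],[0,0,-3,0,0,0,0],[0,0,-3,0,0,0,0],[0,0,-3,0,0,0,0]]]}}

```text
t: 14.4
tcp_pos: [0.4466, -0.2643, 0.0599]
tool_rot: [[-0.973, 0.233, 0.0], [0.233, 0.973, -0.001], [-0.0, -0.0, -1.0]]
contact_force: [-5.4, 3.4, 16.2]
width: -0.0
```

The corner now stands hard at 16 N, with no sink. I'll lift clear and take a last look.

>>> {"method": "jog_arm", "body": {"moves": [[[0,0,3,0,0,0,0],[0,0,40,0,0,0,0],[0,0,80,0,0,0,0],[0,0,120,0,0,0,0],[0,0,120,0,0,0,0],[-90,100,150,0,0,0,0],[-90,200,150,0,0,0,0],[-90,280,150,0,0,0,0],[-90,280,150,0,0,0,0],[-90,280,150,0,0,0,0],[-90,280,150,0,0,0,0],[-90,280,150,0,0,0,0]]]}}

```text
t: 15.4
tcp_pos: [0.3576, 0.0089, 0.2069]
tool_rot: [[-0.972, 0.234, 0.001], [0.234, 0.972, -0.0], [-0.001, 0.0, -1.0]]
contact_force: [0.8, 0.4, 0.1]
width: -0.003
```

```bash
python3 - <<'E'
from h import *
s=monitor.observe(); print(s["t"],s["tcp_pos"],s["contact_force"])
a=grab_frame("side")["pixels"][:,:,::-1]; b=grab_frame("top")["pixels"][:,:,::-1]
cv2.imwrite("pics/p5.png",np.hstack([cv2.resize(a[160:290,220:390],(400,306),interpolation=2),cv2.resize(b[140:300,170:360],(400,337),interpolation=2)[:306]]))
E
```

```text
15.4 [0.35763302 0.00887869 0.20690682] [0.84717154 0.44539243 0.11387888]
```

View pics/p5.png

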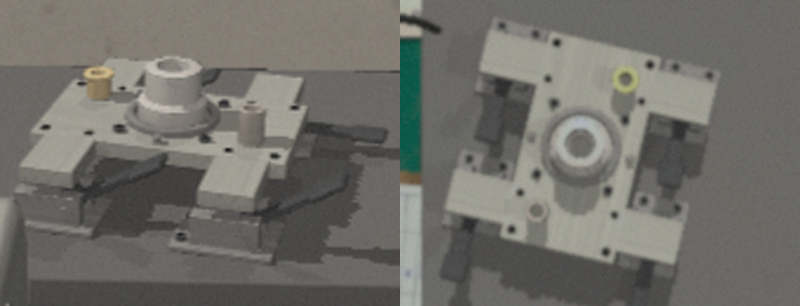

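The picture shows the near-right lever flat (side view, about 350,133). The other levers are up, the parts are still in place and the arm is clear.

```bash
python3 -c "
from cell import bot; print(bot.hand_in())"
```

```text
the job is handed in; nothing more can be done
None
```

The rocking corner was the near-right one, as seen from the robot. Its lever is now flat and the corner stands firm. I handed the job in at about 15.5 s.

- **Finding the corner:** I pressed the near-left corner first and it was hard: 18 N moved it about 0.2 mm. The near-right corner gave about 3.5 mm at 3–6 N and then stood hard at 16 N, so I stopped there. I did not press the two far corners.
- **Setting the shim:** I pressed the near-right lever down to its stop, with 25 N at the end.
- **Proving it:** I pressed the same corner again. It held 16 N within about 0.5 mm of where the fingertips met it, at about the same height as the near-left corner.
- **Last look:** the pictures show the near-right lever flat, the other three levers up, and the housing and both bushings in place. The arm is clear, with no contact force.

One reading disagreed with the task text. With the fingers shut, they touched about 22 mm higher than the reported TCP. I worked from the contact heights I felt instead. They agreed with the stated ear height (82 mm) and flat lever height (56 mm) once shifted by that amount.

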